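# Set up the stacking stand and pile the repair-kit cartons

## Task

Get the stacking stand ready: lift the red dust caps off its two T-slots and lay them flat, knob up, in the grey tray, then drop one orange stop post into each slot until its shoulder sits on the block and twist it a quarter turn so that it locks. Only then stack all the green cartons that are there in one square column on the plywood pad, lying flat and lined up with the pad, and leave the other things on the bench where they are.

Things in the scene. Friction and masses are not known exactly. Their poses are not given: they have to be found in the camera images.
- stand: fixed stacking stand: blue base plate 100 x 270 mm, with a plywood pad in the middle and an aluminium T-slot block (76 mm along x, 50 mm along y, top 22 mm over the bench) centred 100 mm to each side of it along y. Origin at the centre of its underside on the bench; x across the stand's short side, y along its long side from slot to slot
- pad (a point): centre of the top of the plywood pad, 22 mm over the bench; the pad is 66 mm (stand x) by 84 mm (stand y), the footprint of a carton, so a carton's long side lies along the stand's y
- slot_a (a point): middle of a T-slot's mouth, at the block's top face; 100 mm on the +y side of the pad; axes as the stand's. Slot 16 mm wide (y) by 50 mm long (x); lips 6 mm thick over a channel 36 mm wide, 50 mm long, 10 mm deep. A foot enters only lengthwise (along x); with the shoulder on the block, a quarter turn either way puts it across, under the lips
- slot_b (a point): middle of a T-slot's mouth, at the block's top face; 100 mm on the -y side of the pad; axes as the stand's. Slot 16 mm wide (y) by 50 mm long (x); lips 6 mm thick over a channel 36 mm wide, 50 mm long, 10 mm deep. A foot enters only lengthwise (along x); with the shoulder on the block, a quarter turn either way puts it across, under the lips
- cap_a: loose red dust cap: cover 70 x 60 mm, 14 mm high with two 8 mm skirts that straddle the 50 mm wide slot block, and a bar knob 30 x 14 mm standing 32 mm above the cover. Origin at the centre of its underside (skirt edge): cover top 14 mm, knob top 46 mm above it; x along the knob and the 70 mm side. Lifts straight off. Starts over slot_a
- cap_b: loose red dust cap: cover 70 x 60 mm, 14 mm high with two 8 mm skirts that straddle the 50 mm wide slot block, and a bar knob 30 x 14 mm standing 32 mm above the cover. Origin at the centre of its underside (skirt edge): cover top 14 mm, knob top 46 mm above it; x along the knob and the 70 mm side. Lifts straight off. Starts over slot_b
- post_a: orange stop post (both alike): steel T-foot 27 x 12 x 6 mm, round neck 10 mm across and 8 mm long, shoulder disc 30 mm across and 5 mm thick, then an orange grip blade 30 x 14 mm, 46 mm high. Origin on the axis at the underside of the shoulder: foot reaches 14 mm below, blade top 51 mm above; z up, x along foot and blade. Starts upright in the rack; either fits either slot
- post_b: orange stop post (both alike): steel T-foot 27 x 12 x 6 mm, round neck 10 mm across and 8 mm long, shoulder disc 30 mm across and 5 mm thick, then an orange grip blade 30 x 14 mm, 46 mm high. Origin on the axis at the underside of the shoulder: foot reaches 14 mm below, blade top 51 mm above; z up, x along foot and blade. Starts upright in the rack; either fits either slot
- rack: fixed black rack 70 x 130 x 24 mm; the posts stand in its two loose pockets, shoulders on its top. Origin at the centre of its underside
- tray: fixed grey open tray for the caps, outside 110 mm (x) by 180 mm (y), 22 mm high, walls and floor 4 mm thick; both caps fit side by side along y with their 70 mm sides along x. Origin at the centre of its underside
- carton_1: closed green carton with a white band, 84 mm (x) by 66 mm (y) by 32 mm high, 0.18 to 0.35 kg. Origin at the centre of its underside. Three to five of the five cartons are present, lying flat on the bench; all alike, and either flat face may be up in the column
- carton_2: closed green carton with a white band, 84 mm (x) by 66 mm (y) by 32 mm high, 0.18 to 0.35 kg. Origin at the centre of its underside. Three to five of the five cartons are present, lying flat on the bench; all alike, and either flat face may be up in the column
- carton_3: closed green carton with a white band, 84 mm (x) by 66 mm (y) by 32 mm high, 0.18 to 0.35 kg. Origin at the centre of its underside. Three to five of the five cartons are present, lying flat on the bench; all alike, and either flat face may be up in the column
- carton_4: closed green carton with a white band, 84 mm (x) by 66 mm (y) by 32 mm high, 0.18 to 0.35 kg. Origin at the centre of its underside. Three to five of the five cartons are present, lying flat on the bench; all alike, and either flat face may be up in the column
- carton_5: closed green carton with a white band, 84 mm (x) by 66 mm (y) by 32 mm high, 0.18 to 0.35 kg. Origin at the centre of its underside. Three to five of the five cartons are present, lying flat on the bench; all alike, and either flat face may be up in the column
- spray_can: black and yellow spray can, 52 mm diameter, 160 mm tall, a bystander to be left alone. Origin at its underside
- caliper: dark cast brake caliper about 110 x 80 x 60 mm, a bystander to be left alone. Origin at its underside
- tape_roll: white roll of tape lying flat, 64 mm diameter, 22 mm high, a bystander to be left alone. Origin at its underside
- screwdriver: screwdriver lying on the bench, a bystander to be left alone. Origin at its underside
- grease_jar: amber jar with black lid, 56 mm diameter, 70 mm tall, a bystander to be left alone. Origin at its underside
- red_carton: red and white carton 70 x 110 x 60 mm, a bystander to be left alone. Origin at its underside
Not all that is in view belongs to the job. Leave any pink or purple look-alike of the carton_4 alone.

How it is judged:
By the outcome, as a careful person would: the job done as asked, in the order asked, and still so for the second after the job is handed in, with the robot touching nothing.
Of carton_1, carton_2, carton_3, carton_4, carton_5 only 3 to 5 are there at a start; the rules pass over those that are not, and their reading is None.
At some moment in a run one of carton_1, carton_2, carton_3, carton_4, carton_5 may be knocked a few centimetres aside while the robot is not near it.
Once in a run the grip may slacken for a moment while it holds something.
It also fails if it takes over 210 s, if anything falls off the work surface, if the arm or the gripper's body presses on something with over 40 N, if the wrist force passes 120 N, or if a joint passes its speed limit or range.

## Robot

A 6-joint arm with a two-finger parallel gripper is mounted at the origin on the work surface. World frame = base frame: x ahead of the robot, y to its left, z up, the work surface at z = 0. Lengths are in m, angles in rad, forces in N, time in s.
With the tool pointing down it reaches from about 0.25 to 0.725 m from the base axis. Payload 4 kg.
Tool frame: the origin (TCP) lies at the centre of the arm's flange, where the gripper is bolted on; the fingertips stand 173 mm ahead of it and the grasp point (between the pads) lies 155 mm ahead of it; z points along the fingers, y is the line along which they close (so a half turn about z gives the same grasp; the last joint's range is limited). The gripper opens to 85 mm and grips with 20 to 120 N. Pads are 22 mm wide; open, the fingers measure 114 mm over their backs; the gripper's body (76 mm by 85 mm) begins 54 mm behind the grasp point. The pads swing forward as they close: fully open they stand 13 mm farther back than shut.
Start: joints at [-1.309, 0.241, 0.005, 1.335, 0, 1.571], TCP at [0.129, -0.483, 0.405] pointing down, gripper open.
Joint ranges: [-2.72, 2.72], [-1.05, 1.87], [-1.09, 1.28], [-1.99, 2.15], [-1.42, 1.44], [-3.14, 3.14]. Speed limits (rad/s): [2.79, 2.79, 3.14, 3.14, 3.14, 3.14].

## Interface

Orientations are given as a rotation vector (axis times angle).
In Python, from cell import * gives the robot as it stands. The module is installed in compiled form; this text tells all that it offers. Calls block until the motion is done:
- move_pose(position, orientation): joint-space move of the TCP to a pose.
- move_straight(position, feed=0.15, rot=None, f_stop=None): straight line of the TCP; rot=None keeps the orientation; feed is the mean speed in m/s. With f_stop (N) it stops when the force on the tool has changed by that much, and returns True; else False.
- goto_joints(angles): joint-space move.
- ungrasp() and close(): open the fingers fully, or close them until they stop; the grip force is fixed at half the most.
- hold(seconds).
- solve_ik(position, orientation): joint angles nearest the present ones, or None.
- sense(): the state.
- snapshot(name): name is "side" or "top" or "wrist"; returns the picture (384x512x3 uint8, red, green, blue); there is no depth.
- get_calibration(name): a dict with "fov_y" (degrees; the focal length in pixels is half the picture's height over the tangent of half this angle, whatever the lens; pixels are square), "cx", "cy" (the principal point, pixels), "dist" ([k1, k2, p1, p2, k3] as OpenCV has them; the pictures are not rectified), "R" (3x3) and "t" (3): a world point X has camera coordinates R X + t. Camera axes: x right, y down, z forward; pixel columns grow to the right and rows downward; lengths in m; the calibration is good to about 2 mm. A picture is of the moment at which its call begins: read the wrist's pose just before it. get_calibration takes no time and is no camera call; for the wrist camera it gives the pose at the moment of the call.
A pose or a line that the arm cannot do raises Unreachable and nothing moves.
- hand_in(): hands the job in; it is judged then, once.
The state is a dict: "time_s": time; "joints": joint angles; "qd": joint speeds; "joint_torque": joint torques, N m; "tcp_pos": TCP position; "ee_rot": TCP orientation; "ft_force": force on the tool from outside, world axes, zero at the start; "torque": the same for the moment, N m; "width": finger opening in m; "finger_force": force on a finger pad.
Only numpy, scipy, OpenCV 4.12 (cv2) and the standard library are available. Lean on these libraries where they do the work, as an engineer would, in place of code of your own. Each camera call takes 0.05 s, during which the arm holds its last target. There are 200 camera calls.

## Working session

There is one attempt and no reset: what is moved stays moved. The work goes in short steps, each a Python script; the robot and the scene stay as the last script left them, time stands still between calls to the robot, and variables do not carry over. Pictures are saved under pics/ and viewed, at most 14 in all, crops included, and the job is handed in when it is done.

```bash
mkdir -p pics; ls
python3 - <<'E'
from cell import *
import cv2,numpy as np
for n in ["top","side"]:
    im=snapshot(n); cv2.imwrite(f"pics/{n}0.png",cv2.resize(im[:,:,::-1],(800,600)))
    c=get_calibration(n); print(n,c)
print(get_calibration("wrist")); print(sense())
E
```

```text
pics
top {'fov_y': 48.49619930938295, 'cx': 252.40952142929382, 'cy': 196.63968852455935, 'dist': array([-0.10274117,  0.        ,  0.        ,  0.        ,  0.        ]), 'R': array([[-0.003195  , -0.9998914 ,  0.01438688],
       [-0.99713538,  0.00209831, -0.07560843],
       [ 0.07557003, -0.01458723, -0.99703379]]), 't': array([-0.01588712,  0.58739523,  1.2839058 ])}
side {'fov_y': 54.2277060297881, 'cx': 256.44808623562085, 'cy': 192.5278664843004, 'dist': array([-0.03422684,  0.        ,  0.        ,  0.        ,  0.        ]), 'R': array([[-0.91261064, -0.4088278 , -0.00128342],
       [-0.24405802,  0.54731451, -0.80055138],
       [ 0.32799009, -0.73027848, -0.59926275]]), 't': array([0.54758401, 0.20470659, 0.92877681])}
{'fov_y': 71.23948408195557, 'cx': 256.7397988769275, 'cy': 188.79353179479585, 'dist': array([0.01201644, 0.        , 0.        , 0.        , 0.        ]), 'R': array([[ 0.25907929, -0.96585273, -0.00253425],
       [-0.91606328, -0.24655372,  0.31628995],
       [-0.30611434, -0.07962264, -0.94865918]]), 't': array([-0.49971653, -0.04167885,  0.37999234])}
{'time_s': 0.1, 'joints': array([-1.30897690e+00,  2.41321828e-01,  3.87896608e-03,  1.33520968e+00,
       -2.65302388e-06,  1.57078507e+00]), 'qd': array([-1.63152704e-03, -1.36117858e-03,  2.13501453e-03, -2.21083662e-04,
       -2.96124598e-04,  4.30826471e-06]), 'joint_torque': array([-3.92200000e-04, -3.73138475e+01,  2.53009897e+01,  1.08404865e-02,
       -1.25018400e-05,  2.00872023e-05]), 'tcp_pos': array([ 0.1293573 , -0.48273068,  0.40391722]), 'ee_rot': array([-3.11288521e+00, -4.09868673e-01,  3.84498173e-04]), 'ft_force': array([-0.36434931,  0.56545379, -0.17243041]), 'torque': array([-0.04721317, -0.02475356, -0.03029446]), 'finger_force': 0.0, 'width': 0.08537624703908277}
```

View pics/top0.png

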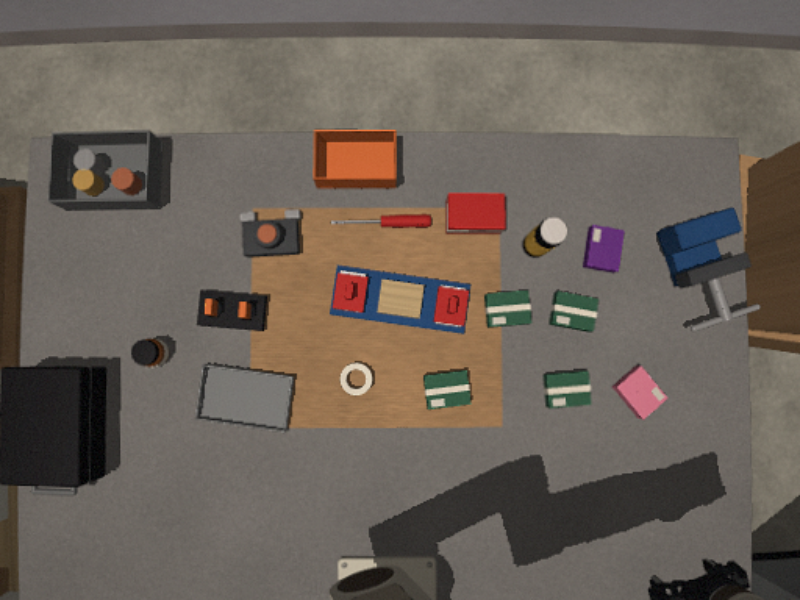

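View pics/side0.png

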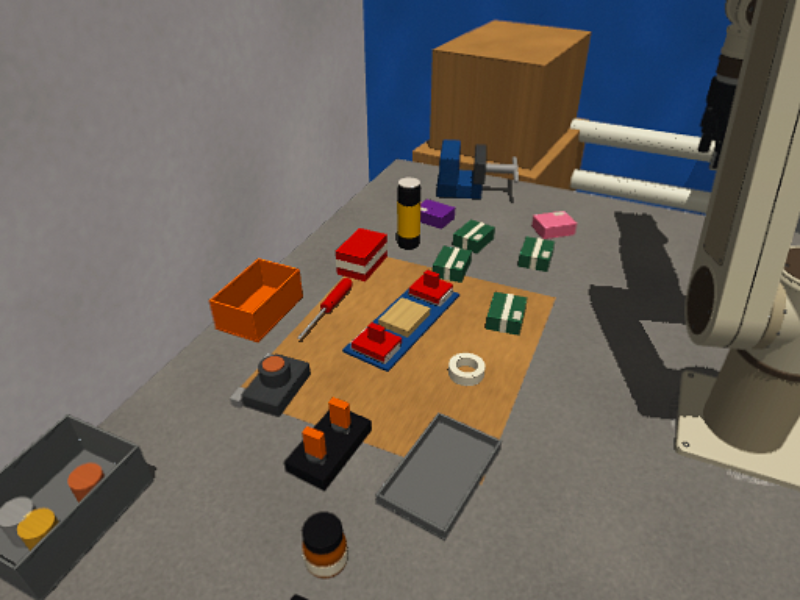

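Candidates (800×600 top picture):
- **Cartons:** green at (509,308), (575,311), (447,389) and (568,389). The look-alikes are purple (604,249) and pink (641,391), to be left alone.
- **Caps:** red with knobs at (350,291) and (452,305). The red carton (476,212), the screwdriver and the caliper's red disc are not caps.
- **Posts:** orange blades at (211,306) and (245,309) in the black rack. The orange bin (356,158) and the cups on the far left are not posts.
- **Tray:** the thin grey one at (247,397), not the deep box at (105,170).

Next I measure from the top view and then take close wrist views.

```bash
cat > h.py <<'E'
from cell import *
import cv2, numpy as np
from scipy.spatial.transform import Rotation as Ro
def K(c):
    f=192/np.tan(np.radians(c["fov_y"])/2); return np.array([[f,0,c["cx"]],[0,f,c["cy"]],[0,0,1.]])
def to_plane(px,c,z):
    """pixels (N,2) -> world xy on plane z"""
    u=cv2.undistortPoints(np.asarray(px,float).reshape(-1,1,2),K(c),c["dist"]).reshape(-1,2)
    d=np.c_[u,np.ones(len(u))]@c["R"]; C=-c["R"].T@c["t"]
    return (C+d*((z-C[2])/d[:,2])[:,None])[:,:2]
def to_px(X,c):
    return cv2.projectPoints(np.asarray(X,float).reshape(-1,1,3),cv2.Rodrigues(c["R"])[0],c["t"],K(c),c["dist"])[0].reshape(-1,2)
def mask(im,lo,hi):
    h=cv2.cvtColor(im,cv2.COLOR_RGB2HSV)
    return cv2.inRange(h,np.array(lo),np.array(hi))
GREEN=((65,70,25),(90,255,255)); BLUE=((100,110,40),(125,255,255)); ORANGE=((6,170,120),(16,255,255))
def red(im): return mask(im,(0,170,70),(5,255,255))|mask(im,(172,170,70),(180,255,255))
def rects(m,c,z,amin,close=0):
    """min-area rectangles on plane z: centre, (long,short) sides, yaw of the long side, pixel"""
    if close: m=cv2.morphologyEx(m,cv2.MORPH_CLOSE,np.ones((close,close),np.uint8))
    out=[]
    for k in cv2.findContours(m,cv2.RETR_EXTERNAL,cv2.CHAIN_APPROX_NONE)[0]:
        if cv2.contourArea(k)<amin: continue
        P=to_plane(k.reshape(-1,2),c,z)
        (cx,cy),(w,h),a=cv2.minAreaRect((P*1000).astype(np.float32))
        a=np.radians(a if w>h else a+90); a=(a+np.pi/2)%np.pi-np.pi/2
        out.append((np.array([cx,cy])/1000,(max(w,h),min(w,h)),a,k.reshape(-1,2).mean(0)))
    return out
def rv(psi): return (Ro.from_euler("z",psi)*Ro.from_euler("x",np.pi)).as_rotvec()
def shot(n,name=None):
    c=get_calibration(n); im=snapshot(n)
    if name: cv2.imwrite(f"pics/{name}.png",im[:,:,::-1])
    return im,c
def look(x,y,psi,h=0.40,z=0.03):
    """move so that the wrist camera's axis meets (x,y,z)"""
    s=sense(); c=get_calibration("wrist"); T=Ro.from_rotvec(s["ee_rot"]).inv().as_matrix()
    o=T@(-c["R"].T@c["t"]-s["tcp_pos"]); d=T@c["R"][2]
    W=Ro.from_rotvec(rv(psi)).as_matrix(); o=W@o; d=W@d
    hit=o+d*((z-h-o[2])/d[2]); move_pose([x-hit[0],y-hit[1],h],rv(psi))
E
python3 - <<'E'
from h import *
im,c=shot("top")
np.set_printoptions(precision=4,suppress=True)
for n,m,z,a,cl in [("green",mask(im,*GREEN),.032,150,9),("blue",mask(im,*BLUE),.01,500,0),("red",red(im),.028,150,0),("orange",mask(im,*ORANGE),.075,20,0)]:
    for r in rects(m,c,z,a,cl):
        if 0.2<r[0][0]<0.8: print(n,r)
print(to_plane(np.array([(205,365),(296,376),(290,429),(199,418)])*.64,c,.022), to_plane(np.array([(200,290),(268,292),(265,330),(197,326)])*.64,c,.024))
E
```

```text
green (array([ 0.4267, -0.3534]), (87.1838607788086, 65.66581726074219), np.float64(-1.4866950228283606), array([362.7527, 248.7419]))
green (array([ 0.4276, -0.1177]), (83.5196304321289, 65.07874298095703), np.float64(-1.4520261914947907), array([285.9255, 249.    ]))
green (array([ 0.579 , -0.3694]), (86.44091796875, 67.50032806396484), np.float64(1.374831080090833), array([366.7912, 199.044 ]))
green (array([ 0.5849, -0.2387]), (86.3136215209961, 65.12332153320312), np.float64(-1.4843589228872784), array([324.7957, 197.172 ]))
blue (array([ 0.6051, -0.028 ]), (266.1795654296875, 97.65648651123047), np.float64(1.426245269147576), array([255.0641, 190.8718]))
blue (array([ 0.7178, -0.6544]), (179.59600830078125, 112.88070678710938), np.float64(-1.2524608253725091), array([446.1553, 154.9255]))
red (array([ 0.5898, -0.1273]), (68.206787109375, 59.85991287231445), np.float64(-0.14955873260305097), array([288.5316, 195.7342]))
red (array([0.6175, 0.0699]), (69.14469909667969, 59.6360969543457), np.float64(-0.14792155432292553), array([223.95 , 186.775]))
red (array([ 0.7587, -0.0399]), (96.54082489013672, 23.53199577331543), np.float64(-1.5314526240956936), array([259.2877, 140.9589]))
red (array([ 0.7785, -0.1809]), (112.64551544189453, 69.63442993164062), np.float64(-1.5674497468143125), array([304.3628, 135.0973]))
orange (array([0.5814, 0.2719]), (26.73244857788086, 14.846053123474121), np.float64(0.013448997834710985), array([154.88, 197.32]))
orange (array([0.5875, 0.336 ]), (26.79131317138672, 11.970000267028809), np.float64(0.018275587198991916), array([132.8333, 195.5   ]))
[[0.4747 0.354 ]
 [0.4534 0.1748]
 [0.3507 0.1861]
 [0.3713 0.3647]] [[0.6221 0.3659]
 [0.6178 0.2308]
 [0.5431 0.2358]
 [0.5511 0.3705]]
```

Run:
```python
from h import *
np.set_printoptions(precision=4,suppress=True)
look(.6,.0,-.14,.36)
im,c=shot("wrist","w1"); print(sense()["tcp_pos"],sense()["joints"])
for n,m,z,a,cl in [("green",mask(im,*GREEN),.032,1500,15),("blue",mask(im,*BLUE),.01,500,0),("red",red(im),.028,500,0)]:
    for r in rects(m,c,z,a,cl): print(n,r)
look(.50,.28,-.14,.38)
im,c=shot("wrist","w2")
for r in rects(mask(im,*ORANGE),c,.075,100): print("or",r)
h=np.hstack([cv2.imread("pics/w1.png"),cv2.imread("pics/w2.png")]); cv2.imwrite("pics/w12.png",cv2.resize(h,(800,300)))
print(sense()["time_s"])
```

```text
[ 0.6186 -0.0022  0.3601] [-0.0035  0.4986  0.2662  1.3383 -0.0001 -3.0045]
green (array([ 0.5845, -0.2436]), (88.78640747070312, 65.729248046875), np.float64(-1.4620788755957834), array([469.417 , 173.2827]))
blue (array([0.6102, 0.0004]), (203.15863037109375, 95.8195571899414), np.float64(1.4308164520006423), array([263.6422, 172.2108]))
red (array([0.616 , 0.0686]), (70.02085876464844, 61.1041374206543), np.float64(-0.14072476095114972), array([196.5095, 182.1857]))
red (array([ 0.5896, -0.1268]), (69.73889923095703, 63.042137145996094), np.float64(-0.1415775051321928), array([365.2113, 181.0188]))
red (array([ 0.7573, -0.0394]), (96.63700103759766, 24.01512908935547), np.float64(-1.5615645236089208), array([273.9739,  33.2565]))
red (array([ 0.7548, -0.1912]), (128.97891235351562, 34.00632095336914), np.float64(1.5532251893967173), array([426.4909,  14.6402]))
or (array([0.5846, 0.3321]), (30.55687713623047, 21.328227996826172), np.float64(-0.04043357640818268), array([192.6019, 129.1667]))
or (array([0.5794, 0.271 ]), (30.5990047454834, 14.101649284362793), np.float64(-0.09187453023388059), array([253.9494, 126.9114]))
5.175
```

View pics/w12.png

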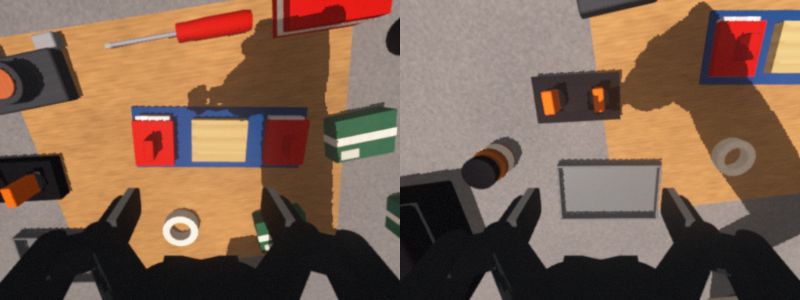

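The wrist view confirms the choice: two red caps with bar knobs at (153,141) and (286,141) of the pasted picture, either side of the pad. The two orange blades are in the rack at (548,102) and (598,98), and the tray is at (610,190). Picking the first cap.

```bash
cat >> h.py <<'E'
YAW=-.140; Z=.30
def rep(t):
    s=sense(); print(t,"t%.1f"%s["time_s"],"z%.4f"%s["tcp_pos"][2],"w%.4f"%s["width"],"ff%.1f"%s["finger_force"],"F",s["ft_force"].round(1)); return s
def pick(xy,psi,z,zup=Z,feed=.12):
    move_pose([*xy,max(z+.06,.24)],rv(psi))
    hit=move_straight([*xy,z],feed=feed,f_stop=12)
    rep(f"down hit={hit}"); close(); rep("closed")
    move_straight([*xy,zup],feed=.2); return rep("up")
def place(xy,psi,z,zup=Z,feed=.08,pre=.03,f=10):
    move_pose([*xy,zup],rv(psi))
    move_straight([*xy,z+pre],feed=.2)
    hit=move_straight([*xy,z-.003],feed=feed,f_stop=f); rep(f"placed hit={hit} (want {z:.4f})")
E
python3 - <<'E'
from h import *
s=pick([.6170,.0697],YAW+np.pi,.211); print(s["joints"].round(2))
if s["width"]>.008:
    place([.4177,.3127],-.12+np.pi,.201); 
    s=rep("x")
    ungrasp(); move_straight([.4177,.3127,.28],feed=.2)
    im,c=shot("wrist","c1")
E
```

```text
down hit=False t8.2 z0.2114 w0.0855 ff0.0 F [0.1 0.2 1.4]
closed t8.8 z0.2115 w0.0127 ff60.6 F [-0.3 -0.2  2.4]
up t9.4 z0.2991 w0.0129 ff60.2 F [-0.3  0.3 -0.1]
[ 0.11  0.54  0.17  1.2  -0.    0.25]
placed hit=True (want 0.2010) t11.5 z0.2010 w0.0127 ff61.7 F [-1.3 -1.   3.6]
x t11.5 z0.2010 w0.0127 ff61.7 F [-1.3 -1.   3.6]
```

View pics/c1.png

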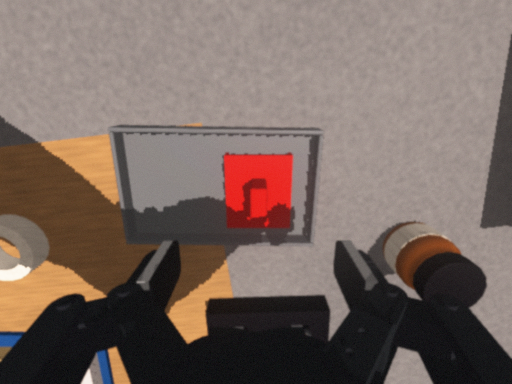

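The first cap lies flat, knob up, in the tray (px 225–292 × 153–228), with room for the other to its left. Now the second cap, then a look at both slots and at the posts.

Run:
```python
from h import *
s=pick([.5894,-.1275],YAW+np.pi,.211)
if s["width"]>.008:
    place([.4073,.2273],-.12+np.pi,.201)
    ungrasp(); move_straight([.4073,.2273,.30],feed=.2)
    look(.58,.30,-.05+np.pi,.34); im,c=shot("wrist","p1"); np.save("pics/p1c.npy",c,allow_pickle=True)
    for r in rects(mask(im,*ORANGE),c,.075,100): print("or",r)
    look(.6032,-.029,YAW+np.pi,.34); im,c=shot("wrist","s1"); np.save("pics/s1c.npy",c,allow_pickle=True)
    rep("");h=np.hstack([cv2.imread("pics/p1.png"),cv2.imread("pics/s1.png")]); cv2.imwrite("pics/ps.png",cv2.resize(h,(800,300)))
```

```text
down hit=False t15.2 z0.2114 w0.0855 ff0.0 F [ 0.2 -0.9 -0.2]
closed t15.8 z0.2115 w0.0124 ff60.3 F [-0.7  0.1  3.3]
up t16.4 z0.2991 w0.0123 ff59.9 F [-0.   0.7 -1.6]
placed hit=True (want 0.2010) t18.8 z0.2010 w0.0123 ff65.8 F [-0.1  0.1  2.9]
or (array([0.7696817 , 0.11112689]), (55.20859909057617, 49.184356689453125), np.float64(1.511767627549399), array([106.07751938, 370.69767442]))
or (array([0.71167145, 0.23177132]), (33.283878326416016, 30.445056915283203), np.float64(-0.7493969525705118), array([201.85  , 322.8125]))
or (array([0.57706396, 0.33581091]), (40.77919006347656, 15.987874031066895), np.float64(0.040984771691234156), array([295.41584158, 202.18811881]))
or (array([0.57210693, 0.27272971]), (41.48942184448242, 16.563077926635742), np.float64(-0.07287420743671014), array([228.34951456, 200.10679612]))
 t22.3 z0.3401 w0.0854 ff0.0 F [0.4 0.3 0.3]
```

View pics/ps.png

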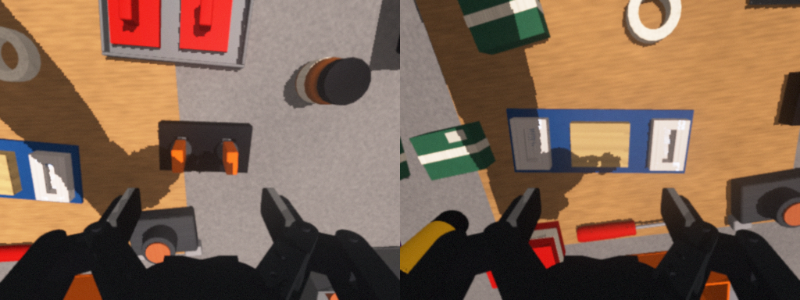

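Both caps lie flat in the tray. The left half shows the two posts at (178,157) and (230,157), and the right half shows the open slots at about (532,145) and (668,145). I'll enlarge both for edges.

Run:
```python
import cv2,numpy as np
a=cv2.imread("pics/p1.png")[155:235,190:330]; b=cv2.imread("pics/s1.png")[130:225,130:380]
A=cv2.resize(a,(0,0),fx=3.2,fy=3.2,interpolation=0); B=cv2.resize(b,(0,0),fx=3.2,fy=3.2,interpolation=0)
o=np.zeros((A.shape[0]+B.shape[0],800,3),np.uint8); o[:A.shape[0],:A.shape[1]]=A; o[A.shape[0]:]=B[:, :800]
cv2.imwrite("pics/z1.png",o); print(o.shape)
```

```text
(560, 800, 3)
```

View pics/z1.png

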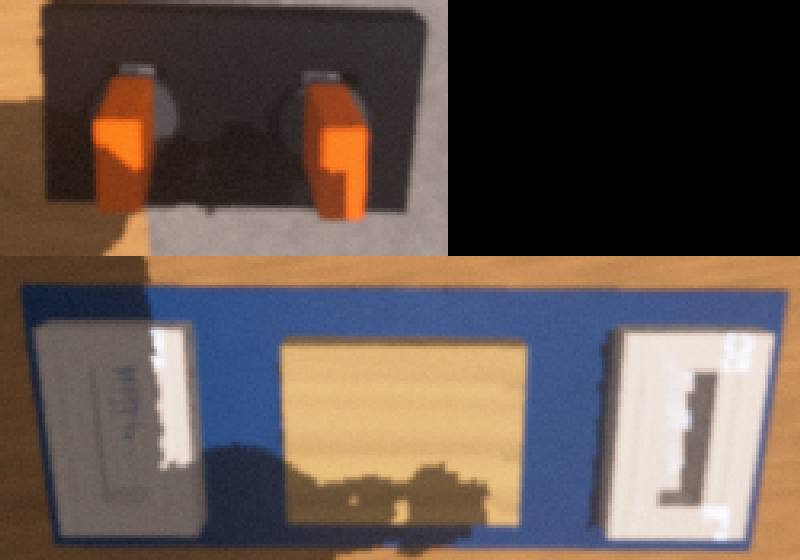

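Run:
```python
from h import *
np.set_printoptions(precision=4,suppress=True)
def quad(n,q,c,z):
    P=to_plane(q,c,z); m=P.mean(0); e=P-np.roll(P,-1,0); L=np.linalg.norm(e,axis=1)
    print(n,m,L*1000,"yaw",[round(float(np.arctan2(v[1],v[0])%np.pi),3) for v in e]); return m
c=np.load("pics/p1c.npy",allow_pickle=True).item()
f=lambda q:np.array(q)/3.2+[190,155]
quad("pL",f([(93,119),(143,117),(149,208),(97,211)]),c,.075); quad("pR",f([(320,126),(369,125),(364,219),(322,217)]),c,.075)
c=np.load("pics/s1c.npy",allow_pickle=True).item()
g=lambda q:(np.array(q)-[0,256])/3.2+[130,130]
a=quad("bR",g([(620,331),(775,332),(745,540),(607,537)]),c,.022)
b=quad("bL",g([(37,326),(190,325),(204,530),(57,537)]),c,.022)
quad("pad",g([(281,343),(527,344),(520,526),(287,525)]),c,.022)
quad("plate",g([(22,285),(788,290),(757,546),(55,550)]),c,.006)
d=a-b; print(np.linalg.norm(d),np.arctan2(d[1],d[0])-np.pi/2,(a+b)/2)
```

```text
pL [0.578  0.2719] [14.2894 28.4062 15.4276 28.7547] yaw [1.564, 3.129, 1.584, 3.089]
pR [0.5837 0.3366] [13.9797 29.518  12.48   28.6209] yaw [1.543, 3.098, 1.47, 0.009]
bR [0.618  0.0697] [52.1984 76.8139 50.4788 76.0488] yaw [1.425, 2.997, 1.409, 3.02]
bL [ 0.5886 -0.126 ] [51.3179 75.2408 53.7675 77.6286] yaw [1.44, 2.991, 1.483, 2.961]
pad [ 0.6037 -0.0285] [83.4035 67.2342 84.7882 67.1593] yaw [1.428, 3.01, 1.427, 2.99]
plate [ 0.6038 -0.0278] [267.9665  98.5111 271.6579 101.825 ] yaw [1.426, 3.023, 1.438, 2.986]
0.19789029768323 -0.14897047434643818 [ 0.6033 -0.0281]
```

```bash
cat >> h.py <<'E'
CEN=np.array([.6035,-.0285]); YAW=-.142
SX=np.array([np.cos(YAW),np.sin(YAW)]); SY=np.array([-SX[1],SX[0]])
def insert(xy,psi,ztwist,zend=.208):
    move_pose([*xy,.28],rv(psi)); s=rep("over slot")
    if s["width"]<.008: return False
    for d in [(0,0),(0,.0015),(0,-.0015),(0,.003),(0,-.003),(0,.0045),(0,-.0045)]:
        p=xy+d[0]*SX+d[1]*SY
        move_straight([*p,.228],feed=.12)
        hit=move_straight([*p,zend-.004],feed=.03,f_stop=10); s=rep(f"try {d} hit={hit}")
        if s["tcp_pos"][2]<zend+.003: break
    else: return False
    z=s["tcp_pos"][2]+.0005
    move_pose([*p,z],rv(psi)); move_pose([*p,z],rv((psi+ztwist)/2)); move_pose([*p,z],rv(ztwist))if 0 else None
    for a in np.linspace(psi,ztwist,4)[1:]: move_pose([*p,z],rv(a)); s=rep("twist"); print(s["torque"].round(2))
    return p
E
sed -i 's/^    move_pose(\[\*p,z\],rv(psi)); move_pose.*$//' h.py
python3 - <<'E'
from h import *
s=pick(np.array([.5845,.3362]),-.03+np.pi/2,.210)
if s["width"]>.02:
    p=insert(CEN+.1*SY,YAW+np.pi/2,YAW+np.pi); print(p)
E
```

```text
down hit=False t24.7 z0.2105 w0.0854 ff0.0 F [ 0.3 -0.1  0.4]
closed t25.3 z0.2107 w0.0295 ff59.2 F [-0.6 -0.1  3.5]
up t25.9 z0.2989 w0.0295 ff59.3 F [ 0.8  0.5 -1.9]
over slot t26.9 z0.2796 w0.0293 ff59.3 F [ 0.   0.3 -1.6]
try (0, 0) hit=True t28.1 z0.2087 w0.0294 ff59.9 F [-0.7  0.1  4.1]
twist t28.7 z0.2088 w0.0292 ff59.4 F [ 0.3  0.8 -1.7]
[-0.01  0.03 -0.01]
twist t29.2 z0.2090 w0.0297 ff59.3 F [-0.2  0.5 -0.6]
[ 0.02 -0.01  0.02]
twist t29.8 z0.2092 w0.0295 ff59.3 F [-0.   0.  -1.4]
[-0.02  0.02 -0.01]
[0.61765233 0.07049349]
```

Seated at the first try and twisted. Release it, then the second post.

Run:
```python
from h import *
p=CEN+.1*SY
move_straight([*p,.2075],feed=.02,f_stop=5); rep("seat"); ungrasp(); move_straight([*p,.30],feed=.15)
s=pick(np.array([.5795,.2717]),-.03+np.pi,.210)
if s["width"]>.008:
    p=insert(CEN-.1*SY,YAW+np.pi,YAW+np.pi/2)
    if p is not False:
        move_straight([*p,.2075],feed=.02,f_stop=5); rep("seat"); ungrasp(); move_straight([*p,.30],feed=.15)
        look(*CEN,YAW+np.pi,.36); shot("wrist","d1"); shot("side","d2"); rep("")
        h=np.hstack([cv2.imread("pics/d1.png"),cv2.imread("pics/d2.png")]); cv2.imwrite("pics/d12.png",cv2.resize(h,(800,300)))
```

```text
seat t30.1 z0.2087 w0.0295 ff60.2 F [-1.8 -0.6  5. ]
down hit=False t32.9 z0.2106 w0.0851 ff0.0 F [-0.3 -0.4  0.5]
closed t33.6 z0.2104 w0.0136 ff58.4 F [0.2 0.4 2.3]
up t34.2 z0.2989 w0.0132 ff58.3 F [-1.4  0.  -2. ]
over slot t35.6 z0.2799 w0.0136 ff58.3 F [-0.6  0.3 -1.1]
try (0, 0) hit=True t36.9 z0.2083 w0.0134 ff58.9 F [-1.1  0.1  3.1]
twist t37.4 z0.2084 w0.0132 ff58.3 F [ 0.  -0.1 -2.3]
[-0. -0.  0.]
twist t38.0 z0.2086 w0.0132 ff58.3 F [ 0.2 -0.6 -0.9]
[0.   0.04 0.05]
twist t38.6 z0.2088 w0.0131 ff58.3 F [-0.1 -0.1 -1.9]
[ 0.03 -0.04 -0.03]
seat t38.8 z0.2083 w0.0135 ff59.0 F [-3.   0.2  4.5]
 t41.6 z0.3593 w0.0854 ff0.0 F [ 0.5  0.  -1. ]
```

View pics/d12.png

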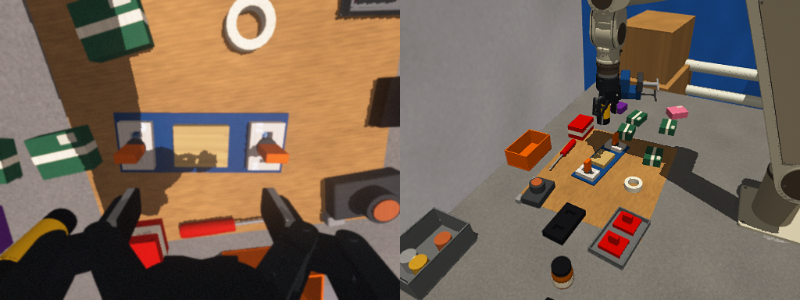

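Both blades now stand across the stand, at (130,150) and (270,155), shoulders on the blocks, and the seating heights match. Now the cartons, each re-measured from directly above before its grasp.

```bash
cat >> h.py <<'E'
PS=YAW+np.pi/2
def nadir(x,y,psi,h,z=.032):
    s=sense(); c=get_calibration("wrist")
    o=Ro.from_rotvec(s["ee_rot"]).inv().apply(-c["R"].T@c["t"]-s["tcp_pos"])
    o=Ro.from_rotvec(rv(psi)).apply(o); move_pose([x-o[0],y-o[1],h],rv(psi))
def find(xy,z,h):
    nadir(*xy,PS,h); im,c=shot("wrist","last")
    R=[r for r in rects(mask(im,*GREEN),c,z,1200,17) if abs(r[1][0]-84)<8 and abs(r[1][1]-66)<8]
    R.sort(key=lambda r:np.hypot(*(r[0]-xy)))
    if not R or np.hypot(*(R[0][0]-xy))>.08: print("NOT FOUND",R); return None
    p,sz,a,px=R[0]; a=PS+(a-PS+np.pi/2)%np.pi-np.pi/2
    print("found",p.round(4),np.round(sz,1),round(a,3),px.round()); return p,a
def carton(xy,i,zup=.33):
    r=find(np.array(xy),.032,.33)
    if r is None: return False
    p,a=r; s=pick(p,a,.175,zup)
    if not .060<s["width"]<.070: print("BAD GRIP"); return False
    place(CEN,PS,.175+.022+.032*i,zup,feed=.05,pre=.02,f=6)
    s=sense(); want=.197+.032*i
    if not .060<s["width"]<.070 or abs(s["tcp_pos"][2]-want)>.004: print("CHECK"); return False
    ungrasp(); move_straight([*CEN,zup],feed=.15); return True
E
python3 - <<'E'
from h import *
print(carton((.4276,-.1177),0))
r=find(CEN,.054,.36)
shot("wrist","e1")
E
```

```text
found [ 0.4249 -0.1179] [78.4 62.2] 1.694 [246.  89.]
down hit=False t44.0 z0.1759 w0.0853 ff0.0 F [ 0.5 -0.3  1. ]
closed t44.3 z0.1764 w0.0650 ff67.3 F [-1.3  0.2  6.4]
up t45.3 z0.3289 w0.0649 ff66.6 F [-0.3  0.6 -2.8]
placed hit=True (want 0.1970) t47.2 z0.1980 w0.0649 ff68.5 F [ 0.8 -0.9  3.3]
True
found [ 0.604  -0.0292] [83.  65.1] 1.427 [258.  96.]
```

View pics/e1.png

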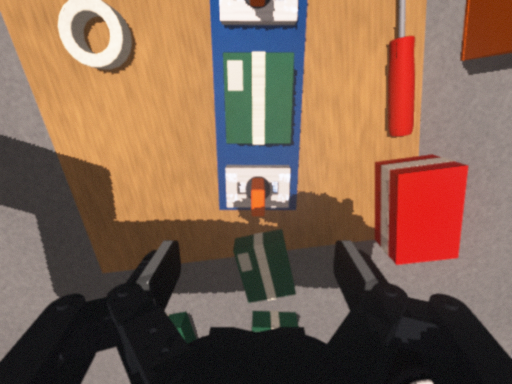

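Carton 1 sits square on the pad, seen at px (258,97) between both slot blocks and measured within 1 mm and 0.1° of the target. On to the others.

Run:
```python
from h import *
for i,xy in [(1,(.5849,-.2387)),(2,(.4267,-.3534))]:
    if not carton(xy,i): rep("STOP"); break
    find(CEN,.054+.032*i,.38)
```

```text
found [ 0.583  -0.2416] [81.6 63.9] 1.656 [253.  99.]
down hit=False t51.3 z0.1761 w0.0851 ff0.0 F [ 0.4 -0.5  0.4]
closed t51.6 z0.1768 w0.0648 ff69.1 F [-0.5 -0.   5.8]
up t52.5 z0.3281 w0.0650 ff68.4 F [-1.  -0.7 -2.9]
placed hit=True (want 0.2290) t54.4 z0.2304 w0.0648 ff70.0 F [0.5 0.8 1.4]
found [ 0.6043 -0.0275] [82.5 65.1] 1.428 [258.  93.]
found [ 0.4233 -0.3579] [82.3 64.8] 1.64 [254. 101.]
down hit=False t58.7 z0.1759 w0.0852 ff0.0 F [-0.2  0.7  1.1]
closed t59.0 z0.1766 w0.0645 ff69.0 F [0.4 0.1 5.8]
up t60.0 z0.3284 w0.0651 ff68.1 F [ 0.2  1.  -2.9]
placed hit=True (want 0.2610) t62.2 z0.2625 w0.0649 ff69.5 F [-1.5 -0.1  4.5]
NOT FOUND []
```

Run:
```python
from h import *
look(*CEN,PS,.42,z=.118); im,c=shot("wrist","f1"); 
for r in rects(mask(im,*GREEN),c,.118,1200,17): print(r)
im,c=shot("top","f2")
for r in rects(mask(im,*GREEN),c,.032,150,9): print("top",r)
rep("");h=np.hstack([cv2.imread("pics/f1.png"),cv2.imread("pics/f2.png")]); cv2.imwrite("pics/f12.png",cv2.resize(h,(800,300)))
```

```text
(array([ 0.60506464, -0.02336856]), (75.40086364746094, 65.34302520751953), np.float64(1.433406376160744), array([257.33064516, 181.4233871 ]))
top (array([ 0.57910449, -0.36941946]), (86.34468841552734, 67.42970275878906), np.float64(1.377254024050587), array([366.66304348, 198.90217391]))
 t64.2 z0.4184 w0.0853 ff0.0 F [-0.6  0.9 -0.6]
```

View pics/f12.png

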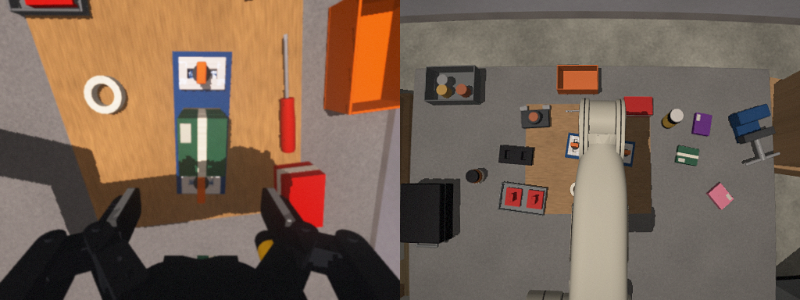

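The column of three is upright and aligned, its lower end only in shadow at px (200,145). One carton is left, at (687,155) in the top half, plus the purple and pink look-alikes.

Run:
```python
from h import *
ok=carton((.5791,-.3694),3); rep(ok)
if ok:
    move_pose([.35,-.30,.36],rv(PS)); shot("side","g1"); shot("top","g2"); rep("")
    a=cv2.imread("pics/g1.png")[60:360,130:400]; b=cv2.imread("pics/g2.png")[120:290,110:400]
    h=np.hstack([cv2.resize(a,(400,444)),cv2.resize(b,(400,234*444//444)) if 0 else cv2.copyMakeBorder(cv2.resize(b,(400,234)),0,210,0,0,0)]); cv2.imwrite("pics/g12.png",h)
```

```text
found [ 0.5775 -0.3741] [82.3 64.6] 1.387 [254. 103.]
down hit=False t67.1 z0.1761 w0.0855 ff0.0 F [0.6 0.8 0.4]
closed t67.4 z0.1770 w0.0650 ff69.2 F [-0.5 -0.6  6.5]
up t68.4 z0.3280 w0.0649 ff68.5 F [-1.   0.5 -1.7]
placed hit=True (want 0.2930) t70.3 z0.2948 w0.0648 ff70.0 F [-0.7  1.1  3.9]
True t71.1 z0.3303 w0.0855 ff0.0 F [ 0.1 -0.1 -0.5]
 t72.5 z0.3598 w0.0855 ff0.0 F [ 0.1  0.1 -0.8]
```

View pics/g12.png

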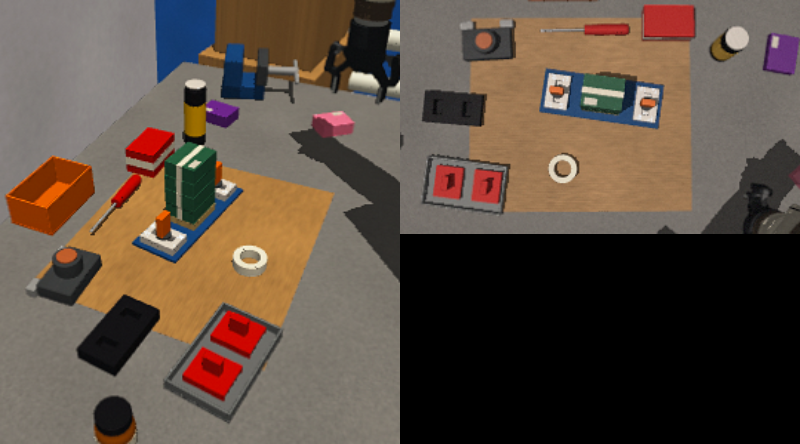

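The column of four stands square on the pad at (190,180) with a post locked on each side. Both caps lie flat, knob up, in the tray, and the bystanders have not moved. Handing in.

```bash
python3 -c "
from cell import *
print(hand_in())"
```

```text
the job is handed in; nothing more can be done
None
```

The job is handed in at about 73 s on the robot's clock: both caps are flat in the tray, both posts are seated and locked, and all four green cartons are stacked square on the pad; no verdict came back.

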